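Scoop the oiled valve spools from the drip tray into the wash basket

TASK

Slide the flat scoop under the three oiled valve spools by pushing it along the drip tray against the tray's back wall, lift all three clear together in one load, and tip them into the wash basket. Then set the empty scoop down upright and flat, on the bench or on the tray floor. Do not touch the lapped spools with the gripper, and leave the V-block and the valve body that stand in the tray, the oil bottle and the mug where they are.

Things in the scene. Friction and masses are not known exactly. Their poses are not given: they have to be found in the camera images.
- drip_tray: Fixed dark sheet-steel tray, slippery with oil, 270 (x) x 308 mm (y), screwed to the bench. Origin: centre of its underside, on the bench top; x points to its back wall, y left, z up. Floor top at z = 3 mm. Side walls 25 mm high, inner faces at y = +/-150 mm. No front wall: the floor ends at x = -135 mm, where the scoop may hang over while held level.
- tray_wall (a point): Foot of the tray's back wall, mid-width: on the tray floor (z = 3 mm) at the wall's inner face, 130 mm ahead of the tray's origin. The wall is 48 mm high and spans the tray's width; its rolled top edge stands 1 mm nearer to the robot than the face. The last spool passes the scoop's rib only when the lip comes within about 3 mm of the wall; pushing takes under 15 N while the scoop is held level and not pressed down hard.
- scoop: Loose aluminium flat scoop, 0.32 kg: a pan 125 mm long (x), 142 mm wide (y), back and sides 34 mm high, 3 mm thick, sides sloping down to the open front (+x). Origin: centre of its underside; x points to the lip, z up. Level, round parts stay behind its rib. A fixed bail of 8 mm rod (at x = 0, 152 mm wide, top of the grip 89 mm up) arches over the pan and carries the grip.
- scoop_grip (a point): Centre of the scoop's black grip, 78 mm straight above the scoop's origin: a square bar with flat sides, 22 mm thick (along the scoop's x) and 22 mm high, 94 mm long (along the scoop's y). Take it across its 22 mm thickness, one finger in front and one behind.
- scoop_lip (a point): Middle of the scoop's front edge, underside, 62.5 mm ahead of its origin. The lip is a wedge 0.8 mm thick here, rising to a 6.3 mm rib 11 to 12.5 mm behind it; the pan floor behind is 2 mm thick. The pocket behind the rib is 105 mm long, 136 mm wide. Tipped lip down, the spools roll out over the rib between 10 and 35 degrees, a last one alone perhaps only at 40; 46 degrees empties it.
- wash_basket: Loose square wash basket of steel wire, 188 x 188 mm outside, 180 x 180 mm inside, 58 mm high, floor 4 mm thick, open at the top, 0.9 kg. Origin: centre of its underside; axes along its sides.
- spool_1: One of three equal turned steel valve spools, oiled and slippery: a grooved cylinder 32 mm in diameter and 80 mm long, about 0.15 kg, lying on the drip tray, roughly across it. Origin: its centre; its own y runs along the cylinder; its x and z turn as it rolls.
- spool_2: One of three equal turned steel valve spools, oiled and slippery: a grooved cylinder 32 mm in diameter and 80 mm long, about 0.15 kg, lying on the drip tray, roughly across it. Origin: its centre; its own y runs along the cylinder; its x and z turn as it rolls.
- spool_3: One of three equal turned steel valve spools, oiled and slippery: a grooved cylinder 32 mm in diameter and 80 mm long, about 0.15 kg, lying on the drip tray, roughly across it. Origin: its centre; its own y runs along the cylinder; its x and z turn as it rolls.
- v_block: Loose ground steel V-block, 44 x 40 x 34 mm high, 0.42 kg, standing on the tray floor close to one of its side walls; must stay there. Origin: centre of its underside.
- valve_body: Loose turned steel valve body, a cylinder 30 mm across standing 46 mm high on the tray floor close to the side wall opposite the V-block, 0.16 kg; must stay there. The scoop just fits between the two. Origin: centre of its underside.
- oil_dropper: Oil dropper bottle, 33 mm across and 102 mm high, standing on the bench left of the tray; must stay. Origin: centre of its underside.
- mug: Coffee mug, 80 mm across, 110 mm over its handle, 94 mm high, standing on the bench at the far left; must stay. Origin: centre of its underside.

How it is judged:
On the way, in this order (a step that is already met when the one before it is completed fails the run):
1. all three spools lie in the scoop together and the scoop is lifted clear of the tray (its origin more than 70 mm above the bench) (x of spool_1 in the frame of scoop between -0.066 and 0.06 m and y of spool_1 in the frame of scoop between -0.071 and 0.071 m and z of spool_1 in the frame of scoop between 0 and 0.06 m and x of spool_2 in the frame of scoop between -0.066 and 0.06 m and y of spool_2 in the frame of scoop between -0.071 and 0.071 m and z of spool_2 in the frame of scoop between 0 and 0.06 m and x of spool_3 in the frame of scoop between -0.066 and 0.06 m and y of spool_3 in the frame of scoop between -0.071 and 0.071 m and z of spool_3 in the frame of scoop between 0 and 0.06 m and height (world z) of scoop above 0.07 m), for 0.3 s.
2. all three spools lie in the wash basket, below its rim (x of spool_1 in the frame of wash_basket between -0.09 and 0.09 m and y of spool_1 in the frame of wash_basket between -0.09 and 0.09 m and z of spool_1 in the frame of wash_basket between 0 and 0.062 m and x of spool_2 in the frame of wash_basket between -0.09 and 0.09 m and y of spool_2 in the frame of wash_basket between -0.09 and 0.09 m and z of spool_2 in the frame of wash_basket between 0 and 0.062 m and x of spool_3 in the frame of wash_basket between -0.09 and 0.09 m and y of spool_3 in the frame of wash_basket between -0.09 and 0.09 m and z of spool_3 in the frame of wash_basket between 0 and 0.062 m), for 0.2 s.
At the end, for the whole second after the job is handed in: All three spools lie at rest in the upright wash basket (centres within 90 mm of its middle along each side and below 62 mm over its underside), and the empty scoop stands upright, flat and at rest on the bench or tray floor (its underside within 12 mm of the bench top, tilted under 0.1 rad) (all of step 2 and angle between each of wash_basket, scoop's own z axis and vertical below 0.1 rad and height (world z) of scoop between -0.01 and 0.012 m and linear speed of scoop below 0.03 m/s and linear speed of each of spool_1, spool_2, spool_3 below 0.05 m/s); the robot touches nothing.
It fails at once if the gripper presses on a spool (contact force between the fingers and spool_1 above 1 N or contact force between the fingers and spool_2 above 1 N or contact force between the fingers and spool_3 above 1 N).
It fails at once if the V-block is pushed more than 15 mm from its place (distance of v_block from where it was at the start of the episode above 0.015 m).
It fails at once if the valve body is moved more than 15 mm or tipped (distance of valve_body from where it was at the start of the episode above 0.015 m or angle between valve_body's own z axis and vertical above 0.35 rad).
It fails at once if the oil bottle is moved more than 20 mm or tipped (distance of oil_dropper from where it was at the start of the episode above 0.02 m or angle between oil_dropper's own z axis and vertical above 0.35 rad).
It fails at once if the mug is moved more than 20 mm or tipped (distance of mug from where it was at the start of the episode above 0.02 m or angle between mug's own z axis and vertical above 0.35 rad).
It also fails if it takes over 64 s, if anything falls off the work surface, if the arm or the gripper's body presses on something with over 40 N, if the wrist force passes 120 N, or if a joint passes its speed limit or range.

ROBOT

A 6-joint arm with a two-finger parallel gripper is mounted at the origin on a cart in front of the work surface, level with it; the furniture and walls round the work are solid. World frame = base frame: x ahead of the robot, y to its left, z up, the work surface at z = 0. Lengths are in m, angles in rad, forces in N, time in s.
With the tool pointing down it reaches from about 0.3 to 0.775 m from the base axis. Payload 14.6 kg.
Tool frame: the origin (TCP) lies on the centre line of the jaws, within the pads' length; the fingertips stand 19 mm ahead of it and the grasp point (between the pads) is the TCP; y points along the fingers, x is the direction in which the jaws open and shut, and the axes are right-handed (so a half turn about y gives the same grasp; the last joint's range is limited). The gripper opens to 94 mm and grips with 3 to 60 N. Pads are 16 mm wide; open, the fingers measure 119 mm over their backs; the gripper's body (75 mm by 177 mm) begins 78 mm behind the grasp point.
Start: joints at [1.046, 0.3, 1.521, -0, 1.321, -0.067], TCP at [0.243, 0.493, 0.224] pointing down, gripper open.
Joint ranges: [-3.03, 3.03], [-0.79, 2.21], [0.23, 2.52], [-1.04, 4.18], [0, 3.07], [-2.55, 2.55]. Speed limits (rad/s): [2.22, 2.22, 2.57, 3.14, 3.14, 3.14].

INTERFACE

Orientations are given as [roll, pitch, yaw] about the fixed x, y, z axes, in that order (R = Rz(yaw) Ry(pitch) Rx(roll)).
In Python, from station import ctrl, optics gives the robot as it stands.
- The arm moves only by the tool jog_arm, never from a script. Its argument "targets" is a list of rows, each a list of 3 entries, a list of its own where there are three numbers: the finger opening in cm, from 0 to 9.4, then the shift along the tool's x, y, z in cm, then the turn about the tool's y in rad. A call has 1 to 10 rows; each row is the pose to reach, as a shift and turn from the pose commanded when the call began, along the tool's axes at that moment; what a row does not reach only later rows make up. A row lasts 1/10 s, in which the tool goes at most 50 mm and 8.59 degrees, less where a joint would pass 70% of its speed; a pose out of reach is approached as far as the arm can. A call with a gripper value outside its range is refused whole. The fingers move at their own pace and stop on an object; "grip_force" is the grip in N (left out, the last holds). Time passes only in rows, so rows that repeat a pose let the fingers close. It gives the time, the measured TCP pose, the force and the opening at its end, in the units of the state.
- ctrl.get_obs(): the state, without advancing time (a new reading comes with each control period).
- optics.camera(name): name is "scene" or "top" or "wrist"; returns a dict with "img" (400x640x3 uint8, red, green, blue), "range_z" (400x640 float32, m along the optical axis (not along the pixel's ray), 0 where there is no reading), "camera_matrix" (3x3 intrinsics, pixels), "world_to_cam" (4x4, takes a point from world to camera coordinates); the wrist camera has in their place "mount" (4x4, takes a point from camera to tool coordinates, whose origin is the TCP and whose axes are the tool frame's). Camera axes: x right, y up, looking along -z (the intrinsics and any distortion apply to the point x, -y, -z); pixel columns grow to the right and rows downward; lengths in m; the calibration is good to about 2 mm. A picture is of the moment at which its call begins: read the wrist's pose just before it.
- ctrl.hand_in(): hands the job in, once; it reports no verdict.
The state is a dict: "time_s": time; "qpos": joint angles; "joint_vel": joint speeds; "tau": joint torques, N m; "ee_pos": TCP position; "eef_rot": TCP orientation; "force": force on the tool from outside, world axes, zero at the start; "moment": the same for the moment, N m; "grip_width": finger opening in m.
Only numpy, scipy, OpenCV 4.12 (cv2) and the standard library are available. Lean on these libraries where they do the work, as an engineer would, in place of code of your own. Each camera call takes 0.05 s, during which the arm holds its last target. There are 200 camera calls.

## Working session

There is one attempt and no reset: what is moved stays moved. The work goes in short steps, Python scripts to look and compute and a tool call to move; the robot and the scene stay as the last step left them, time stands still between calls to the robot, and variables do not carry over. Pictures are saved under pics/ and viewed, about 8 in all and at most 12, crops included, and the job is handed in when it is done.

Besides the shell and the picture viewer there is one more tool, called after "Emit:" as name([rows], argument=value, ...), one row to a line, values as JSON. jog_arm: Moves the arm, as the interface text tells. Its arguments: {"type":"object","properties":{"targets":{"type":"array","items":{"type":"array"}},"grip_force":{"type":"number"}},"required":["targets"]}

```bash
mkdir -p pics; ls
cat > h.py <<'E'
import numpy as np, cv2
from station import ctrl, optics
from scipy.spatial.transform import Rotation as R
def cloud(name):
    o=ctrl.get_obs(); c=optics.camera(name); z=c["range_z"]; K=c["camera_matrix"]
    v,u=np.mgrid[:400,:640]
    p=np.stack([(u-K[0,2])/K[0,0]*z,-(v-K[1,2])/K[1,1]*z,-z,np.ones_like(z)],-1)
    if name=="wrist":
        T=np.eye(4);T[:3,:3]=R.from_euler('xyz',o["eef_rot"]).as_matrix();T[:3,3]=o["ee_pos"];M=T@c["mount"]
    else: M=np.linalg.inv(c["world_to_cam"])
    P=(p@M.T)[...,:3]; P[z<=0]=np.nan
    return c["img"],P,c
E
python3 - <<'E'
from h import *
for n in("scene","top"):
    i,P,c=cloud(n); cv2.imwrite(f"pics/{n}.png",i[...,::-1]); np.save(n,P)
    print({k:v for k,v in c.items() if k not in("img","range_z")})
print(ctrl.get_obs())
E
```

```text
pics
{'camera_matrix': array([[411.67718381,   0.        , 323.67668698],
       [  0.        , 411.67718381, 202.62428947],
       [  0.        ,   0.        ,   1.        ]]), 'world_to_cam': array([[ 0.99696623, -0.0776321 , -0.00562047, -0.58445253],
       [ 0.06850948,  0.84095123,  0.53675644, -0.09753352],
       [-0.03694299, -0.5355131 ,  0.84371851, -1.22485352],
       [ 0.        ,  0.        ,  0.        ,  1.        ]])}
{'camera_matrix': array([[463.68342703,   0.        , 309.40657563],
       [  0.        , 463.68342703, 197.44837379],
       [  0.        ,   0.        ,   1.        ]]), 'world_to_cam': array([[-0.01244886, -0.99776591, -0.06563701,  0.01964561],
       [ 0.98334574, -0.02411909,  0.18013725, -0.578625  ],
       [-0.18131791, -0.06230137,  0.98144911, -1.5156131 ],
       [ 0.        ,  0.        ,  0.        ,  1.        ]])}
{'time_s': 0.1, 'qpos': array([ 1.04638878e+00,  3.00423513e-01,  1.52151772e+00,  4.59707870e-06,
        1.32070095e+00, -6.65597663e-02]), 'joint_vel': array([-0.00062067, -0.00162626, -0.00022624, -0.00133155,  0.0013865 ,
       -0.00071322]), 'tau': array([ 1.63185832e-03, -5.32641685e+01, -3.53282905e+01,  7.10629835e-02,
        2.35595932e-02, -5.94152448e-05]), 'ee_pos': array([0.24298358, 0.4931748 , 0.22393922]), 'eef_rot': array([-1.57072208e+00,  1.04690982e-03,  1.11294745e+00]), 'force': array([ 0.34700668, -0.3794151 ,  0.21259005]), 'moment': array([ 0.04152739,  0.03579113, -0.04119638]), 'grip_width': 0.09384283704680121}
```

View pics/top.png

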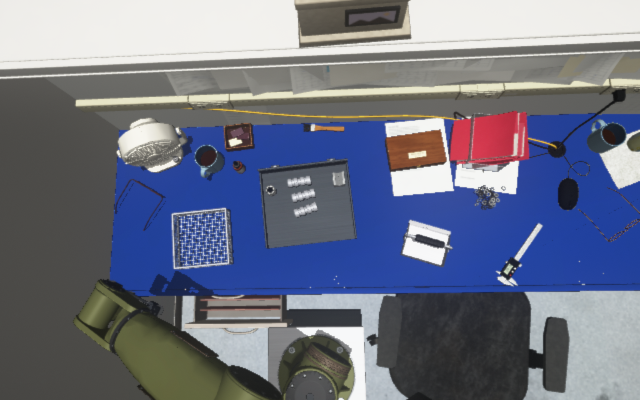

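View pics/scene.png

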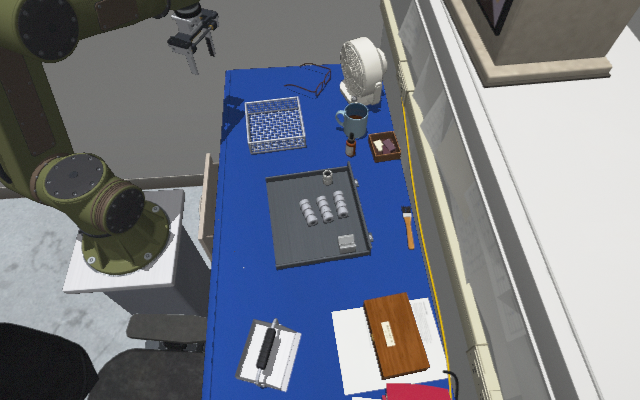

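The top view shows the tray at about (307,203) px. Its three spools are near (300,182), (303,195) and (305,209), the valve body is at (270,189) and the V-block at (339,178). The scoop is at (427,243), the basket at (202,238) and the bottle at (238,166). The scene view agrees, and the scoop's bail and grip are visible at (265,350).

Run:
```python
from h import *
P=np.load("top.npy"); S=np.load("scene.npy")
def reg(u0,u1,v0,v1,z0,z1,src=P):
    q=src[v0:v1,u0:u1].reshape(-1,3); return q[(q[:,2]>z0)&(q[:,2]<z1)]
def rect(n,q):
    (c,s,a)=cv2.minAreaRect(q[:,:2].astype(np.float32)*1000); print(n,len(q),np.round(c,1),np.round(s,1),round(a,1),'z',np.round(np.percentile(q[:,2],[5,50,95])*1000,1))
f=reg(290,330,220,240,-.1,.1); print('trayfloor z',np.median(f[:,2]))
b=reg(360,385,200,280,-.1,.1); print('bench z',np.median(b[:,2]))
rect('basketrim',reg(165,240,200,275,.04,.08))
rect('traywalls',reg(255,362,155,255,.012,.08)); rect('backwall',reg(255,362,155,175,.04,.06))
rect('grip',reg(395,465,215,275,.06,.11)); rect('scoop all',reg(395,465,215,275,.004,.11)); 
rect('scoopwalls',reg(395,465,215,275,.028,.045))
for s,n in((P,'top'),(S,'scene')):
  q=s.reshape(-1,3); m=(abs(q[:,0]-.62)<.2)&(abs(q[:,1])<.2)
  q=s.reshape(-1,3)
  g=q[(q[:,2]>.06)&(q[:,2]<.11)&(q[:,0]<.7)&(q[:,0]>.3)&(q[:,1]<-.1)&(q[:,1]>-.4)]; rect(n+' grip',g)
for n,w in(('sp1',(288,312,175,188)),('sp2',(290,316,189,202)),('sp3',(292,318,203,217)),('vb',(331,347,170,187)),('body',(263,277,183,196)),('oil',(230,246,158,174)),('mug',(192,226,143,180))):
    rect(n,reg(*w,.016,.12))
i=cv2.imread("pics/top.png"); a=cv2.resize(i[210:280,390:470],None,fx=7,fy=7,interpolation=2); 
j=cv2.imread("pics/scene.png"); b=cv2.resize(j[305:400,225:315],None,fx=5,fy=5,interpolation=2)
o=np.zeros((500,1020,3),np.uint8); o[:490,:560]=a; o[:475,560:1010]=b
cv2.imwrite("pics/sc.png",cv2.resize(o,(800,392)))
```

```text
trayfloor z 0.0033126772946986405
bench z 0.0005498388332021431
basketrim 455 [449.4 381.4] [191.1 191.7] 4.3 z [45.7 57.1 63.5]
traywalls 1609 [570.2  21.7] [282.2 313.3] 4.9 z [14.7 30.7 49.3]
backwall 242 [675.9  30.6] [ 51.2 309.5] 5.5 z [40.9 46.9 53.7]
grip 263 [ 423.2 -376.8] [153.1  23.3] 71.9 z [75.6 87.5 94.3]
scoop all 1391 [ 417.5 -391.7] [235.  199.4] 88.7 z [ 4.2  7.1 90.6]
scoopwalls 108 [ 404.8 -369.7] [151.9  87.2] 72.8 z [29.3 34.4 40.1]
top grip 195 [ 430.9 -353.1] [103.4  23.3] 71.9 z [76.8 87.8 93.9]
scene grip 349 [ 427.9 -353.1] [104.1  22.6] 72.7 z [76.3 88.6 92.1]
sp1 189 [640.3  46.2] [29.2 79.6] 9.0 z [21.4 31.9 39.9]
sp2 192 [593.2  32.7] [31.3 81. ] 10.7 z [20.5 31.5 38.3]
sp3 194 [542.7  24.6] [30.4 79.9] 16.9 z [22.9 31.4 38.5]
vb 157 [646.1 -90.6] [44.3 40. ] 5.7 z [20.  31.7 40.6]
body 76 [610.3 143.9] [28.4 27.6] 90.0 z [20.6 45.4 53.1]
oil 110 [693.2 253.6] [25.6 31.6] 49.7 z [22.8 62.2 98.3]
mug 641 [719.7 343.4] [ 98.6 114.9] 21.6 z [27.8 48.8 93.3]
```

View pics/sc.png

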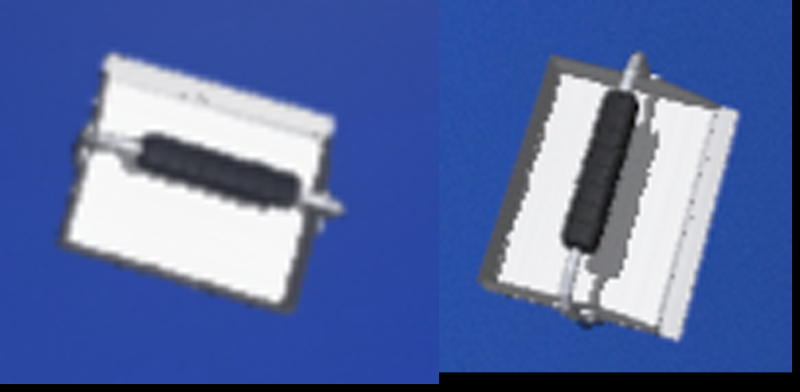

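```bash
cat >> h.py <<'E'
def plan(*wps):
    """world waypoints (x,y,z m,yaw deg of tool x) -> tool shifts cm / turn rad from the present pose"""
    o=ctrl.get_obs(); M=R.from_euler('xyz',o["eef_rot"]).as_matrix(); y0=np.degrees(np.arctan2(M[1,0],M[0,0]))
    print('t',round(o["time_s"],2),'pos',np.round(o["ee_pos"]*1000,1),'yaw',round(y0,2),'tilt',round(np.degrees(np.arccos(-M[2,1])),2),'F',np.round(o["force"],1),'w',round(o["grip_width"]*1000,1))
    for w in wps: print(w,'->',np.round(M.T@(np.array(w[:3])-o["ee_pos"])*100,2),round(np.radians((y0-w[3]+180)%360-180),3))
E
python3 - <<'E'
from h import *
q=np.concatenate([np.load(n+".npy").reshape(-1,3) for n in("top","scene")])
a=np.radians(5.2)
for it in range(2):
  c=np.array([.570,.022]); Rm=np.array([[np.cos(a),np.sin(a)],[-np.sin(a),np.cos(a)]])
  l=(q[:,:2]-c)@Rm.T*1000; z=q[:,2]*1000
  back=l[(abs(l[:,0]-132)<14)&(abs(l[:,1])<140)&(z>38)&(z<56)]
  k=np.polyfit(back[:,1],back[:,0],1); print('back',len(back),k, 'x pct',np.percentile(back[:,0],[5,25,50,75,95]))
  for s in(1,-1):
    w=l[(abs(l[:,1]*s-152)<14)&(abs(l[:,0])<115)&(z>15)&(z<32)]; print('side',s,len(w),np.polyfit(w[:,0],w[:,1],1),np.percentile(w[:,1],[5,50,95]))
  fl=l[(abs(l[:,1])<140)&(l[:,0]<0)&(z>1.8)&(z<6)]; 
  a-=np.arctan(k[0]); print('yaw',np.degrees(a))
for n,u in(('vb',(646.1,-90.6)),('body',(610.3,143.9)),('s1',(640,46)),('s2',(593,33)),('s3',(543,25))): print(n,np.round((np.array(u)/1000-c)@Rm.T*1000,1))
plan((.45,.0,.25,0),(.423,-.377,.2,-18))
E
```

```text
back 478 [-1.83286347e-03  1.24107390e+02] x pct [119.64993229 121.74400965 123.9832449  126.2682401  129.06456654]
side 1 337 [2.98245750e-03 1.51932985e+02] [148.71278699 151.70043029 155.56765666]
side -1 327 [ 5.77719568e-03 -1.52739495e+02] [-155.90482809 -152.98133126 -149.71595805]
yaw 5.3050152235165875
back 479 [1.32102949e-04 1.24113965e+02] x pct [119.59704446 121.80411857 123.91503904 126.29333936 129.2321622 ]
side 1 337 [1.15163950e-03 1.51932414e+02] [148.75466372 151.70958163 155.6443243 ]
side -1 326 [ 4.03023593e-03 -1.52741232e+02] [-155.81809589 -153.01202127 -149.68160725]
yaw 5.297446282127792
vb [  65.4 -119.2]
body [ 51.4 117.7]
s1 [71.9 17.4]
s2 [23.9  8.8]
s3 [-26.6   5.5]
t 0.1 pos [243.  493.2 223.9] yaw 63.77 tilt 0.06 F [ 0.3 -0.4  0.2] w 93.8
(0.45, 0.0, 0.25, 0) -> [-35.09  -2.57 -40.37] 1.113
(0.423, -0.377, 0.2, -18) -> [-70.1    2.46 -54.61] 1.427
```

Emit:
jog_arm([
  [9.4,[-35,-3,-40],1.1],
  [9.4,[-35,-3,-40],1.1],
  [9.4,[-35,-3,-40],1.1],
  [9.4,[-35,-3,-40],1.1],
  [9.4,[-35,-3,-40],1.1],
  [9.4,[-35,-3,-40],1.1],
  [9.4,[-35,-3,-40],1.1],
  [9.4,[-35,-3,-40],1.1],
  [9.4,[-35,-3,-40],1.1],
  [9.4,[-35,-3,-40],1.1],
], grip_force=60)

```text
time_s: 1.1
ee_pos: [0.435, 0.0303, 0.2528]
eef_rot: [-1.571, -0.0, 0.013]
force: [0.6, 0.9, -0.4]
grip_width: 0.0942
```

Run:
```python
from h import *
plan((.40,-.35,.24,-18))
```

```text
t 1.1 pos [435.   30.3 252.8] yaw 0.73 tilt 0.01 F [ 0.6  0.9 -0.4] w 94.2
(0.4, -0.35, 0.24, -18) -> [ -3.99   1.28 -37.98] 0.327
```

Emit:
jog_arm([
  [9.4,[-4,1,-38],0.33],
  [9.4,[-4,1,-38],0.33],
  [9.4,[-4,1,-38],0.33],
  [9.4,[-4,1,-38],0.33],
  [9.4,[-4,1,-38],0.33],
  [9.4,[-4,1,-38],0.33],
  [9.4,[-4,1,-38],0.33],
  [9.4,[-4,1,-38],0.33],
  [9.4,[-4,1,-38],0.33],
])

```text
time_s: 2.0
ee_pos: [0.3986, -0.351, 0.2416]
eef_rot: [-1.57, 0.001, -0.321]
force: [-0.3, 0.1, -0.2]
grip_width: 0.094
```

Run:
```python
from h import *
i,P,c=cloud("wrist"); cv2.imwrite("pics/w1.png",i[...,::-1]); print(np.round(c["mount"],3))
q=P.reshape(-1,3); col=i.reshape(-1,3)
m=(q[:,0]>.3)&(q[:,0]<.55)&(q[:,1]<-.25)&(q[:,1]>-.5)
g=m&(q[:,2]>.07)&(q[:,2]<.1)&(col.max(1)<90)
for n,s in(('grip',g),('bail',m&(q[:,2]>.06)&(q[:,2]<.1)),('all',m&(q[:,2]>.005)&(q[:,2]<.1))):
    x=q[s]; print(n,len(x),cv2.minAreaRect((x[:,:2]*1000).astype(np.float32)),np.percentile(x[:,2],[5,50,95]))
plan((.423,-.377,.2,-18))
```

```text
[[ 1.     0.     0.    -0.001]
 [ 0.     0.287 -0.958 -0.16 ]
 [-0.     0.958  0.287  0.084]
 [ 0.     0.     0.     1.   ]]
grip 1625 ((424.2720031738281, -364.8031921386719), (127.04317474365234, 22.209692001342773), 72.12390899658203) [0.08371666 0.08857559 0.09002042]
bail 1965 ((421.47918701171875, -373.6269226074219), (151.39703369140625, 22.295726776123047), 72.14517974853516) [0.07552728 0.08831221 0.08994205]
all 3762 ((418.84796142578125, -372.47222900390625), (151.97512817382812, 119.20809173583984), 72.32698822021484) [0.00572554 0.07488313 0.08964712]
t 2.05 pos [ 399.1 -349.2  241.7] yaw -18.3 tilt 0.09 F [ 0.1  0.8 -0.4] w 94.0
(0.423, -0.377, 0.2, -18) -> [ 3.15  4.17 -1.89] -0.005
```

View pics/w1.png

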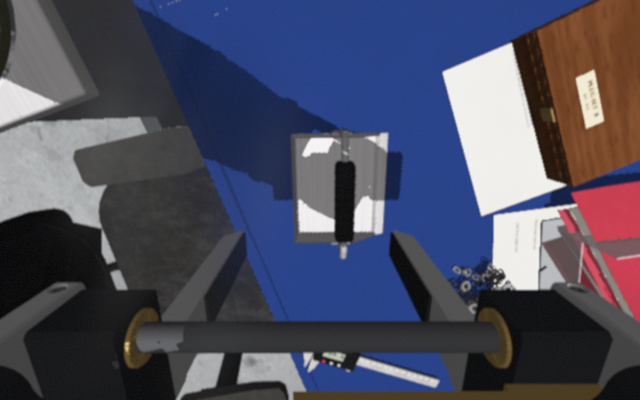

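The wrist view shows the scoop at about (340,188) px, with its lip to the right and the grip bar at (344,200) square to the jaws. I'll go down to it.

Run:
```python
from h import *
plan((.4215,-.3736,.13,-17.8),(.4215,-.3736,.082,-17.8))
```

```text
t 2.05 pos [ 399.1 -349.2  241.7] yaw -18.3 tilt 0.09 F [ 0.1  0.8 -0.4] w 94.0
(0.4215, -0.3736, 0.13, -17.8) -> [ 2.91 11.17 -1.62] -0.009
(0.4215, -0.3736, 0.082, -17.8) -> [ 2.92 15.97 -1.63] -0.009
```

Emit:
jog_arm([
  [9.4,[2.9,4,-1.6],-0.01],
  [9.4,[2.9,8,-1.6],-0.01],
  [9.4,[2.9,11,-1.6],-0.01],
  [9.4,[2.9,13.5,-1.6],-0.01],
  [9.4,[2.9,15,-1.6],-0.01],
  [9.4,[2.9,16,-1.6],-0.01],
  [9.4,[2.9,16,-1.6],-0.01],
])

```text
time_s: 2.75
ee_pos: [0.4223, -0.3712, 0.0818]
eef_rot: [-1.57, 0.001, -0.306]
force: [-0.7, 0.1, 0.1]
grip_width: 0.0943
```

Emit:
jog_arm([
  [4,[0,0,0],0],
  [4,[0,0,0],0],
  [4,[0,0,0],0],
  [2.6,[0,0,0],0],
  [2.6,[0,0,0],0],
  [1.8,[0,0,0],0],
  [1.8,[0,0,0],0],
  [1.8,[0,0,0],0],
  [1.8,[0,0,0],0],
], grip_force=30)

```text
time_s: 3.65
ee_pos: [0.4223, -0.3723, 0.0826]
eef_rot: [-1.571, 0.0, -0.307]
force: [0.3, -0.0, 0.1]
grip_width: 0.025
```

Emit:
jog_arm([
  [1.8,[0,0,0],0],
  [1.8,[0,0,0],0],
  [1.8,[0,0,0],0],
  [1.8,[0,0,0],0],
  [1.8,[0,0,0],0],
], grip_force=60)

```text
time_s: 4.15
ee_pos: [0.4223, -0.3723, 0.0826]
eef_rot: [-1.571, -0.0, -0.307]
force: [1.0, -0.8, 0.5]
grip_width: 0.0216
```

Run:
```python
from h import *
# tray frame: wall inner face at local x=121 from c -> tray origin
a=np.radians(5.3); ex=np.array([np.cos(a),np.sin(a)]); ey=np.array([-ex[1],ex[0]])
O=np.array([.570,.022])+ex*(.121-.130); print('tray origin',O)
def W(x,y,z): p=O+ex*x+ey*y; return (round(p[0],4),round(p[1],4),z,5.3)
i=ctrl.get_obs()["ee_pos"]
plan((i[0],i[1],.15,-17.5),W(-.135,.003,.15),W(-.135,.003,.0855),W(.0675,.003,.0855))
```

```text
tray origin [0.56103848 0.02116866]
t 4.15 pos [ 422.3 -372.3   82.6] yaw -17.59 tilt 0.01 F [ 1.  -0.8  0.5] w 21.6
(np.float64(0.42234641060714384), np.float64(-0.37232219683524714), 0.15, -17.5) -> [ 0.   -6.74 -0.  ] -0.002
(np.float64(0.4263), np.float64(0.0117), 0.15, 5.3) -> [-11.23  -6.74  36.73] -0.4
(np.float64(0.4263), np.float64(0.0117), 0.0855, 5.3) -> [-11.23  -0.29  36.73] -0.4
(np.float64(0.628), np.float64(0.0304), 0.0855, 5.3) -> [ 7.43 -0.29 44.6 ] -0.4
```

Emit:
jog_arm([
  [1.8,[0,-4,0],0],
  [1.8,[0,-6.7,2],0],
  [1.8,[-2,-6.7,6],-0.08],
  [1.8,[-3.5,-6.7,10.5],-0.16],
  [1.8,[-5,-6.7,15],-0.24],
  [1.8,[-6.5,-6.7,19.5],-0.32],
  [1.8,[-8,-6.7,24],-0.4],
  [1.8,[-9.5,-6.7,28.5],-0.4],
  [1.8,[-10.5,-6.7,33],-0.4],
  [1.8,[-11.2,-6.7,36.7],-0.4],
])

```text
time_s: 5.15
ee_pos: [0.4259, 0.0136, 0.1496]
eef_rot: [-1.571, 0.0, 0.094]
force: [1.2, -0.6, -3.1]
grip_width: 0.0216
```

Emit:
jog_arm([
  [1.8,[0,0,0],0],
  [1.8,[0,2,0],0],
  [1.8,[0,3.5,0],0],
  [1.8,[0,4,0],0],
  [1.8,[0,4,0],0],
])

```text
time_s: 5.65
ee_pos: [0.4261, 0.011, 0.1092]
eef_rot: [-1.571, 0.001, 0.092]
force: [0.7, 0.4, -2.3]
grip_width: 0.0215
```

Run:
```python
from h import *
i,P,c=cloud("wrist"); cv2.imwrite("pics/w2.png",i[...,::-1]); np.save("w2",P)
q=P.reshape(-1,3)
# back wall top edge from above, nearest-to-robot side
a=np.radians(5.3); O=np.array([.56104,.02117]); Rm=np.array([[np.cos(a),np.sin(a)],[-np.sin(a),np.cos(a)]])
l=(q[:,:2]-O)@Rm.T*1000; z=q[:,2]*1000
b=(abs(l[:,0]-132)<15)&(abs(l[:,1])<130)
f=l[b&(z>10)&(z<42)]; t=l[b&(z>42)&(z<56)]
for n,x in(('face',f),('top',t)):
    if len(x)>20: print(n,len(x),np.polyfit(x[:,1],x[:,0],1),np.percentile(x[:,0],[5,25,50,75,95]))
for s in(1,-1):
    w=(abs(l[:,1]*s-152)<12)&(abs(l[:,0])<115)&(z>10)&(z<30); x=l[w]
    if len(x)>20: print('side',s,len(x),np.polyfit(x[:,0],x[:,1],1),np.percentile(x[:,1],[5,50,95]))
for n,X,Y in(('vb',74,-119),('body',60,118)):
    x=l[(abs(l[:,0]-X)<35)&(abs(l[:,1]-Y)<26)&(z>15)&(z<50)]
    if len(x)>10: print(n,len(x),np.percentile(x,[2,98],axis=0))
plan((.4263,.0117,.0855,5.3))
```

```text
face 4875 [-1.81847047e-04  1.30229620e+02] [129.10919905 129.76440084 130.23209373 130.69307222 131.35645496]
top 776 [-4.22569081e-02  1.29086557e+02] [129.26686518 130.09973527 131.04282392 132.5689354  135.14386453]
side 1 4101 [-1.16166959e-03  1.53086598e+02] [151.30876649 152.43708307 156.48924548]
side -1 257 [-9.30513932e-04 -1.50855492e+02] [-152.55555465 -150.84170674 -149.42334463]
vb 699 [[  50.89998819 -112.08736864]
 [  84.60337006  -96.16984512]]
body 3014 [[ 44.89459696 106.21720655]
 [ 71.12092109 133.73713322]]
t 5.7 pos [426.5  11.  109.8] yaw 5.3 tilt 0.02 F [-0.2 -0.4 -2. ] w 21.5
(0.4263, 0.0117, 0.0855, 5.3) -> [-0.01  2.43  0.07] 0.0
```

View pics/w2.png

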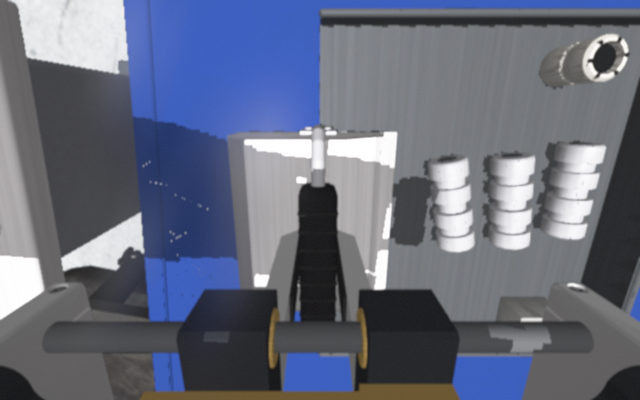

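The wrist view shows the scoop level and its lip (x≈390 px) square to the three spools at (452,200), (510,200) and (575,190). The lane between the valve body (590,60) and the V-block (520,310) is clear. The depth fit puts the wall face at 130.2 mm in my tray frame, with yaw right to 0.01°. I'll lower to the floor and feel for contact.

Emit:
jog_arm([
  [1.8,[0,1,-0.3],0],
  [1.8,[0,1.7,-0.5],0],
  [1.8,[0,2.1,-0.5],0],
  [1.8,[0,2.2,-0.5],0],
  [1.8,[0,2.2,-0.5],0],
])

```text
time_s: 6.2
ee_pos: [0.4269, 0.0064, 0.0875]
eef_rot: [-1.571, 0.0, 0.093]
force: [0.4, 0.4, -2.1]
grip_width: 0.0214
```

Emit:
jog_arm([
  [1.8,[0,0.1,0],0],
  [1.8,[0,0.1,0],0],
])

```text
time_s: 6.4
ee_pos: [0.427, 0.0065, 0.0867]
eef_rot: [-1.571, -0.0, 0.093]
force: [0.4, -0.5, -3.2]
grip_width: 0.0219
```

Emit:
jog_arm([
  [1.8,[0,0.1,0],0],
  [1.8,[0,0.1,0],0],
])

```text
time_s: 6.6
ee_pos: [0.4269, 0.0064, 0.0856]
eef_rot: [-1.571, -0.0, 0.093]
force: [0.2, -1.5, -3.2]
grip_width: 0.0217
```

Emit:
jog_arm([
  [1.8,[0,0,0.4],0],
  [1.8,[0,0,0.8],0],
  [1.8,[0,0.05,0.8],0],
  [1.8,[0,0.05,0.8],0],
])

```text
time_s: 7.0
ee_pos: [0.4264, 0.0148, 0.0856]
eef_rot: [-1.571, -0.001, 0.093]
force: [-0.8, 2.2, 4.6]
grip_width: 0.0216
```

Emit:
jog_arm([
  [1.8,[0,0.05,0],0],
  [1.8,[0,0.05,0],0],
])

```text
time_s: 7.2
ee_pos: [0.4265, 0.0147, 0.0856]
eef_rot: [-1.57, -0.001, 0.093]
force: [-5.2, 3.5, 14.0]
grip_width: 0.0216
```

Emit:
jog_arm([
  [1.8,[0,-0.07,0],0],
  [1.8,[0.8,-0.07,0],0],
  [1.8,[1.6,-0.07,0],0],
  [1.8,[2.4,-0.07,0],0],
  [1.8,[3,-0.07,0],0],
  [1.8,[3.6,-0.07,0],0],
  [1.8,[4.2,-0.07,0],0],
  [1.8,[4.8,-0.07,0],0],
  [1.8,[5.4,-0.07,0],0],
  [1.8,[6,-0.07,0],0],
])

```text
time_s: 8.2
ee_pos: [0.4866, 0.02, 0.0856]
eef_rot: [-1.571, -0.0, 0.093]
force: [-4.8, -0.5, 8.8]
grip_width: 0.0214
```

Emit:
jog_arm([
  [1.8,[0.6,0,0],0],
  [1.8,[1.2,0,0],0],
  [1.8,[1.8,0,0],0],
  [1.8,[2.4,0,0],0],
  [1.8,[3,0,0],0],
  [1.8,[3.6,0,0],0],
  [1.8,[4.2,0,0],0],
  [1.8,[4.8,0,0],0],
  [1.8,[5.4,0,0],0],
  [1.8,[6,0,0],0],
])

```text
time_s: 9.2
ee_pos: [0.5462, 0.0255, 0.0856]
eef_rot: [-1.571, 0.0, 0.093]
force: [-6.0, -1.2, 9.4]
grip_width: 0.0217
```

```bash
cat >> h.py <<'E'
a=np.radians(5.3); O=np.array([.56104,.02117]); Rm=np.array([[np.cos(a),np.sin(a)],[-np.sin(a),np.cos(a)]])
def tcp_tray():
    o=ctrl.get_obs(); f=o["force"]; return np.round((o["ee_pos"][:2]-O)@Rm.T*1000,1),np.round(o["ee_pos"][2]*1000,1),'Ftray',np.round(Rm@f[:2],1),round(f[2],1)
E
python3 - <<'E'
from h import *
i,P,c=cloud("wrist"); cv2.imwrite("pics/w3.png",i[...,::-1]); print(tcp_tray())
E
```

```text
(array([-13.5,   5.7]), np.float64(85.6), 'Ftray', array([0. , 0.3]), np.float64(6.6))
```

View pics/w3.png

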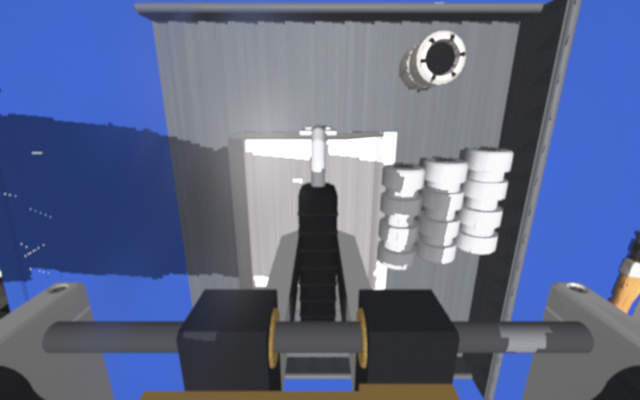

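The spools are now bunched at the lip, at (400,215), (440,210) and (487,200) px, with their ends within the pan's width (rows 133–275). About 81 mm is left to the wall.

Emit:
jog_arm([
  [1.8,[0.5,-0.03,0],0],
  [1.8,[1,-0.03,0],0],
  [1.8,[1.5,-0.03,0],0],
  [1.8,[2,-0.03,0],0],
  [1.8,[2.5,-0.03,0],0],
  [1.8,[3,-0.03,0],0],
  [1.8,[3.5,-0.03,0],0],
  [1.8,[4,-0.03,0],0],
])

```text
time_s: 10.05
ee_pos: [0.5857, 0.0292, 0.0856]
eef_rot: [-1.571, 0.001, 0.093]
force: [-5.4, -1.3, 7.1]
grip_width: 0.0217
```

Emit:
jog_arm([
  [1.8,[0.4,0,0],0],
  [1.8,[0.8,0,0],0],
  [1.8,[1.2,0,0],0],
  [1.8,[1.6,0,0],0],
  [1.8,[2,0,0],0],
  [1.8,[2.4,0,0],0],
  [1.8,[2.8,0,0],0],
  [1.8,[3.2,0,0],0],
])

```text
time_s: 10.85
ee_pos: [0.6175, 0.0322, 0.0856]
eef_rot: [-1.571, 0.001, 0.093]
force: [-6.9, -0.0, 6.1]
grip_width: 0.0217
```

Run:
```python
from h import *
print(tcp_tray()); plan()
```

```text
(array([57.2,  5.8]), np.float64(85.6), 'Ftray', array([-6.9,  0.6]), np.float64(6.1))
t 10.85 pos [617.5  32.2  85.6] yaw 5.33 tilt 0.05 F [-6.9 -0.   6.1] w 21.7
```

Emit:
jog_arm([
  [1.8,[0.2,0,0],0],
  [1.8,[0.4,0,0],0],
  [1.8,[0.6,0,0],0],
  [1.8,[0.8,0,0],0],
  [1.8,[0.8,0,0],0],
])

```text
time_s: 11.35
ee_pos: [0.6258, 0.033, 0.0856]
eef_rot: [-1.571, -0.0, 0.093]
force: [-2.2, -0.6, 4.1]
grip_width: 0.0214
```

Emit:
jog_arm([
  [1.8,[0.1,0,0],0],
  [1.8,[0.2,0,0],0],
  [1.8,[0.2,0,0],0],
])

```text
time_s: 11.65
ee_pos: [0.6276, 0.0332, 0.0857]
eef_rot: [-1.571, 0.0, 0.093]
force: [-3.7, -0.7, 5.0]
grip_width: 0.0215
```

Run:
```python
from h import *
print(tcp_tray()); i,P,c=cloud("wrist"); cv2.imwrite("pics/w4.png",i[...,::-1]);
```

```text
(array([67.3,  5.8]), np.float64(85.7), 'Ftray', array([-3.8, -0.4]), np.float64(5.0))
```

View pics/w4.png

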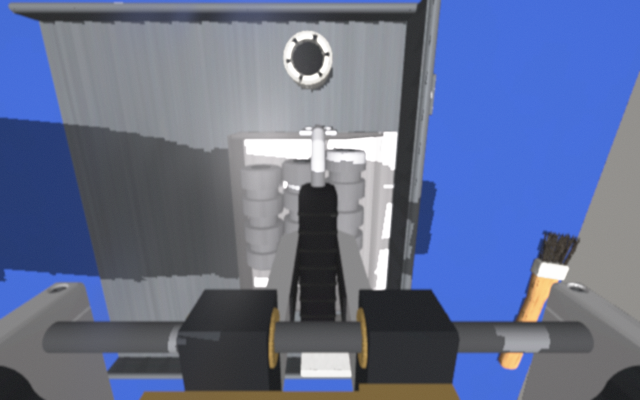

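All three spools are now in the pan at (262,215), (298,200) and (347,195) px, with the rib visible to the right at about 372. I'll push another millimetre or so to the wall, then lift slowly, backing away from the rolled edge.

Emit:
jog_arm([
  [1.8,[0.1,0,0],0],
  [1.8,[0.15,0,0],0],
  [1.8,[0.15,0,0],0],
])

```text
time_s: 12.0
ee_pos: [0.6289, 0.0333, 0.0856]
eef_rot: [-1.571, 0.0, 0.093]
force: [-4.8, -0.6, 5.9]
grip_width: 0.0214
```

Emit:
jog_arm([
  [1.8,[-0.3,-0.05,0],0],
  [1.8,[-0.5,-0.3,0],0],
  [1.8,[-0.8,-0.8,0],0],
  [1.8,[-0.9,-1.5,0],0],
  [1.8,[-1,-2.5,0],0],
  [1.8,[-1,-3.8,0],0],
  [1.8,[-1,-5.2,0],0],
  [1.8,[-1,-6.6,0],0],
  [1.8,[-1,-8,0],0],
  [1.8,[-1,-9,0],0],
])

```text
time_s: 13.0
ee_pos: [0.6191, 0.0324, 0.1774]
eef_rot: [-1.571, -0.001, 0.093]
force: [0.2, -0.3, -5.9]
grip_width: 0.0211
```

Run:
```python
from h import *
o=ctrl.get_obs(); i,P,c=cloud("wrist"); j,T,_=cloud("scene"); print(tcp_tray()); plan()
M=R.from_euler('xyz',o["eef_rot"]).as_matrix()
# pan sides/floor in tool frame: level check & scoop frame (x fwd, y left, z up from underside est.)
L=(P.reshape(-1,3)-o["ee_pos"])@M; X,Y,Z=L[:,0]*1000,L[:,2]*1000,-L[:,1]*1000+82.6
m=(abs(X)<62)&(abs(Y)<72)&(Z>0)&(Z<45)
fl=m&(Z<4.5); print('floor',fl.sum(), np.linalg.lstsq(np.c_[X[fl],Y[fl],np.ones(fl.sum())],Z[fl],rcond=None)[0] if fl.sum()>20 else '')
sp=m&(Z>20)&(Y<60)&(Y>-60)&(X>-58); h,e=np.histogram(X[sp],bins=np.arange(-60,64,6)); print(e[:-1].astype(int).tolist(),h.tolist())
for b in e[:-1]:
    s=sp&(X>=b)&(X<b+6); 
    if s.sum()>5: print(int(b),round(np.percentile(Z[s],90),1),end='; ')
j2=cv2.resize(j[60:280,180:420],None,fx=2.2,fy=2.2,interpolation=2)[...,::-1]; cv2.imwrite("pics/s5.png",j2)
```

```text
(array([59.2,  5.8]), np.float64(177.5), 'Ftray', array([ 0.2, -0.5]), np.float64(-6.8))
t 13.1 pos [619.4  32.4 177.5] yaw 5.33 tilt 0.15 F [ 0.2 -0.4 -6.8] w 21.9
floor 5033 [ 4.97012936e-03 -1.68370869e-03  2.24856860e+00]
[-60, -54, -48, -42, -36, -30, -24, -18, -12, -6, 0, 6, 12, 18, 24, 30, 36, 42, 48, 54] [286, 687, 790, 853, 700, 331, 522, 353, 200, 0, 30, 266, 581, 671, 663, 512, 3, 0, 0, 0]
-60 29.3; -54 33.0; -48 34.2; -42 33.7; -36 31.2; -30 26.5; -24 32.1; -18 33.8; -12 34.2; 0 23.5; 6 30.7; 12 33.6; 18 34.2; 24 33.2; 30 29.5;
```

View pics/s5.png

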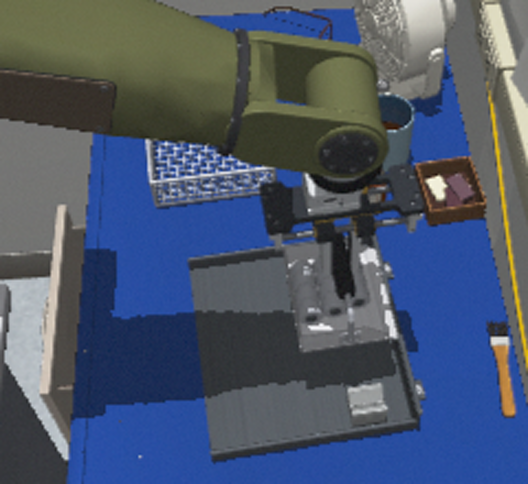

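All three spools are riding in the scoop. The depth profile shows centres at about -45, -13 and +20 mm, the pan floor is level, and the tool carries 6.8 N. Next I'll carry them to the basket.

Run:
```python
from h import *
plan((.3726,.3756,.178,4.3))
```

```text
t 13.1 pos [619.4  32.4 177.5] yaw 5.33 tilt 0.15 F [ 0.2 -0.4 -6.8] w 21.9
(0.3726, 0.3756, 0.178, 4.3) -> [-21.39  -0.12  36.47] 0.018
```

Emit:
jog_arm([
  [1.8,[-0.3,0,0.6],0],
  [1.8,[-1,0,2],0],
  [1.8,[-2,0,4],0],
  [1.8,[-3.2,0,6],0],
  [1.8,[-4.6,0,8.3],0],
  [1.8,[-6,0,10.6],0],
  [1.8,[-7.4,0,12.9],0],
  [1.8,[-8.8,0,15.2],0],
  [1.8,[-10.2,0,17.5],0],
  [1.8,[-11.6,0,19.8],0],
])

```text
time_s: 14.1
ee_pos: [0.483, 0.2201, 0.1751]
eef_rot: [-1.571, 0.001, 0.094]
force: [-0.7, 1.3, -6.5]
grip_width: 0.0217
```

Emit:
jog_arm([
  [1.8,[-1.4,0,2.3],0],
  [1.8,[-2.8,0,4.6],0],
  [1.8,[-4.1,0,6.9],0],
  [1.8,[-5.3,0,9.2],0],
  [1.8,[-6.5,0,11.4],0.01],
  [1.8,[-7.6,0,13.4],0.02],
  [1.8,[-8.6,0,15],0.02],
  [1.8,[-9.3,0,16],0.02],
  [1.8,[-9.7,0,16.5],0.02],
  [1.8,[-9.8,0,16.7],0.02],
])

```text
time_s: 15.1
ee_pos: [0.3713, 0.3761, 0.1755]
eef_rot: [-1.571, 0.0, 0.074]
force: [0.6, -0.1, -6.5]
grip_width: 0.0218
```

Run:
```python
from h import *
plan()
i,P,c=cloud("wrist"); j,T,_=cloud("scene"); U,_c=cloud("top")[1:]
np.savez("b",w=P,s=T,t=U)
for n,q in(('w',P),('s',T),('t',U)):
    q=q.reshape(-1,3); m=(q[:,2]>.05)&(q[:,2]<.064)&(abs(q[:,0]-.449)<.13)&(abs(q[:,1]-.381)<.13)
    x=q[m]; print(n,len(x),cv2.minAreaRect((x[:,:2]*1000).astype(np.float32)) if len(x)>5 else '',np.percentile(x[:,2],[10,50,90,98]) if len(x)>5 else '')
cv2.imwrite("pics/w6.png",i[...,::-1])
```

```text
t 15.1 pos [371.3 376.1 175.5] yaw 4.22 tilt 0.02 F [ 0.6 -0.1 -6.5] w 21.8
w 3756 ((447.2747802734375, 383.9085388183594), (190.488037109375, 190.5142059326172), 4.478390693664551) [0.0557232  0.05758706 0.05870832 0.05932998]
s 273 ((445.309814453125, 382.87884521484375), (190.52255249023438, 194.9413299560547), 4.893404960632324) [0.05403948 0.05742318 0.06079271 0.06250624]
t 234 ((449.23919677734375, 380.0948181152344), (191.16380310058594, 189.54608154296875), 4.87766170501709) [0.05328749 0.05812868 0.06218087 0.06355845]
```

View pics/w6.png

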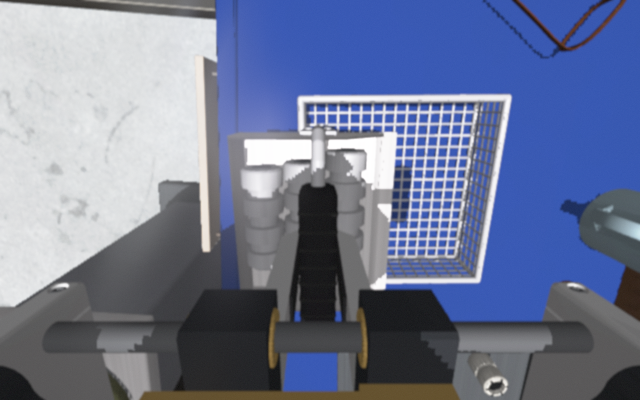

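The wrist view shows the spools in the pan at (262,215), (300,200) and (347,200) px, with the lip over the basket and the near rim under the pan's middle. The basket centre is (447,384) and its yaw 4.5°.

The interface can only turn the tool about the vertical, so I'll tip the scoop on the basket's near rim, with a soft grip so that the bar can rotate in the jaws.

Emit:
jog_arm([
  [1.8,[0.2,1,0.2],0],
  [1.8,[0.2,2,0.2],0],
  [1.8,[0.2,2.8,0.2],0],
  [1.8,[0.2,3.2,0.2],0],
  [1.8,[0.2,3.4,0.2],0],
  [1.8,[0.2,3.4,0.2],0],
])

```text
time_s: 15.85
ee_pos: [0.3737, 0.378, 0.1414]
eef_rot: [-1.571, 0.0, 0.073]
force: [0.1, -0.5, -5.9]
grip_width: 0.0216
```

Emit:
jog_arm([
  [1.8,[0,0.05,0],0],
  [1.8,[0,0.1,0],0],
  [1.8,[0,0.1,0],0],
])

```text
time_s: 16.15
ee_pos: [0.3738, 0.3781, 0.1408]
eef_rot: [-1.571, -0.0, 0.073]
force: [0.2, -0.3, -6.2]
grip_width: 0.0216
```

Emit:
jog_arm([
  [1.8,[0,0.05,0],0],
  [1.8,[0,0.1,0],0],
  [1.8,[0,0.1,0],0],
])

```text
time_s: 16.45
ee_pos: [0.374, 0.3781, 0.1406]
eef_rot: [-1.57, -0.001, 0.073]
force: [-2.3, -3.3, 4.3]
grip_width: 0.0216
```

Emit:
jog_arm([
  [1.8,[0,0.05,0],0],
  [1.8,[0,0.1,0],0],
  [1.8,[0,0.1,0],0],
])

```text
time_s: 16.75
ee_pos: [0.3741, 0.3782, 0.1405]
eef_rot: [-1.57, -0.001, 0.073]
force: [-4.0, -6.7, 15.2]
grip_width: 0.0213
```

Contact with the rim comes at TCP z = 140.6 mm. I'll soften the grip and start rolling forward and down over the rim.

Emit:
jog_arm([
  [1.8,[0,-0.05,0],0],
  [1.8,[0,-0.05,0],0],
  [1.8,[0.4,0.02,0],0],
  [1.8,[0.7,0.12,0],0],
  [1.8,[1,0.24,0],0],
  [1.8,[1.3,0.38,0],0],
  [1.8,[1.3,0.38,0],0],
], grip_force=12)

```text
time_s: 17.45
ee_pos: [0.3872, 0.3792, 0.1348]
eef_rot: [-1.57, -0.001, 0.073]
force: [-0.7, 1.7, 3.2]
grip_width: 0.0246
```

```bash
cat >> h.py <<'E'
def pitch(dz=82.6):
    """scoop tilt from wrist depth: plane through the pan floor / grip top in the jaw-x/vertical plane"""
    o=ctrl.get_obs(); i,P,c=cloud("wrist"); M=R.from_euler('xyz',o["eef_rot"]).as_matrix()
    L=(P.reshape(-1,3)-o["ee_pos"])@M*1000; X,Y,Z=L[:,0],L[:,2],-L[:,1]
    s=(Y>48)&(Y<66)&(abs(X)<130)&(Z<30)&(Z>-135)   # strip of pan, left of the spools/grip
    for th in range(0,56,1):
        pass
    A=np.radians(np.arange(0,60,.5)); best=[]
    for t in A:
        w=-X[s]*-np.sin(t)*1+Z[s]*np.cos(t); u=X[s]*np.cos(t)-Z[s]*np.sin(t)
        h,_=np.histogram(w,bins=np.arange(-110,-40,1.5)); best.append(h.max())
    k=int(np.argmax(best)); print('tilt est',np.degrees(A[k]),'inliers',best[k],'of',s.sum())
    return i,(X,Y,Z)
E
python3 - <<'E'
from h import *
plan(); i,_=pitch(); cv2.imwrite("pics/w7.png",i[...,::-1])
E
```

```text
t 17.45 pos [387.2 379.2 134.8] yaw 4.17 tilt 0.05 F [-0.7  1.7  3.2] w 24.6
tilt est 10.0 inliers 1368 of 5212
```

It tilts as planned: about 10°, with the jaws opened to 24.6 mm by the turning bar. Carrying on.

Emit:
jog_arm([
  [1.8,[0.4,0.16,0],0],
  [1.8,[0.8,0.34,0],0],
  [1.8,[1.2,0.55,0],0],
  [1.8,[1.5,0.8,0],0],
  [1.8,[1.7,0.95,0],0],
  [1.8,[1.7,0.95,0],0],
])

```text
time_s: 18.1
ee_pos: [0.404, 0.3802, 0.1252]
eef_rot: [-1.571, -0.0, 0.073]
force: [-0.4, -0.2, 2.8]
grip_width: 0.0271
```

Run:
```python
from h import *
plan(); i,_=pitch(); cv2.imwrite("pics/w8.png",i[...,::-1])
```

```text
t 18.1 pos [404.  380.2 125.2] yaw 4.17 tilt 0.01 F [-0.4 -0.2  2.8] w 27.1
tilt est 21.0 inliers 1553 of 6252
```

View pics/w8.png

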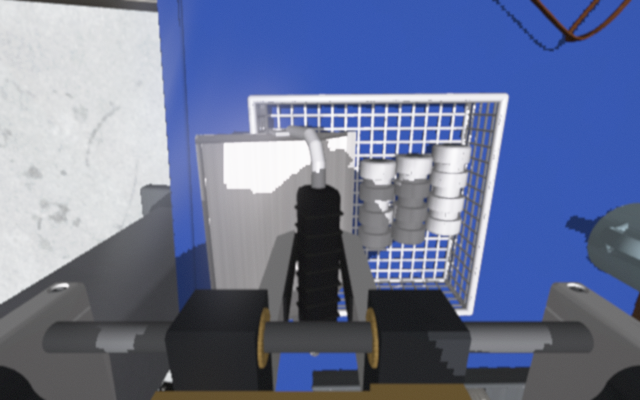

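At 21° the pan is already empty. All three spools lie in the basket at (377,200), (412,198) and (450,190) px. Lifting the scoop straight out, with a firmer grip to square it in the jaws.

Emit:
jog_arm([
  [1.8,[0,-0.5,0],0],
  [1.8,[0,-1.2,0],0],
  [1.8,[0,-2,0],0],
  [1.8,[0,-3,0],0],
  [1.8,[0,-4,0],0],
  [1.8,[0,-5.5,0],0],
  [1.8,[0,-7,0],0],
  [1.8,[0,-8,0],0],
  [1.8,[0,-8,0],0],
], grip_force=25)

```text
time_s: 19.05
ee_pos: [0.404, 0.3805, 0.207]
eef_rot: [-1.569, -0.002, 0.073]
force: [-0.3, 0.7, -3.3]
grip_width: 0.0262
```

Run:
```python
from h import *
i,_=pitch(); plan((.506,.016,.205,5.3),(.506,.016,.0865,5.3))
```

```text
tilt est 18.0 inliers 1287 of 3500
t 19.1 pos [403.7 380.3 205.8] yaw 4.18 tilt 0.06 F [-0.3 -0.5 -2.6] w 25.9
(0.506, 0.016, 0.205, 5.3) -> [  7.54   0.06 -37.08] -0.019
(0.506, 0.016, 0.0865, 5.3) -> [  7.53  11.91 -37.09] -0.019
```

Emit:
jog_arm([
  [1.8,[0.8,0,-3],0],
  [1.8,[1.6,0,-7.5],0],
  [1.8,[2.4,0,-12],0],
  [1.8,[3.3,0,-16.5],0],
  [1.8,[4.2,0,-21],0],
  [1.8,[5.1,0,-25.5],0],
  [1.8,[6,0,-30],-0.02],
  [1.8,[7,0,-34.5],-0.02],
  [1.8,[7.5,0,-37],-0.02],
  [1.8,[7.5,0,-37],-0.02],
])

```text
time_s: 20.1
ee_pos: [0.5056, 0.0139, 0.2044]
eef_rot: [-1.571, 0.001, 0.09]
force: [-0.8, 1.2, -3.6]
grip_width: 0.0263
```

Emit:
jog_arm([
  [1.8,[0,3,0],0],
  [1.8,[0,6,0],0],
  [1.8,[0,8,0],0],
  [1.8,[0,9.5,0],0],
  [1.8,[0,9.8,0],0],
  [1.8,[0,10.2,0],0],
  [1.8,[0,10.6,0],0],
  [1.8,[0,11,0],0],
  [1.8,[0,11.3,0],0],
  [1.8,[0,11.3,0],0],
], grip_force=6)

```text
time_s: 21.1
ee_pos: [0.5054, 0.0167, 0.0922]
eef_rot: [-1.571, 0.0, 0.093]
force: [0.2, -0.7, -3.4]
grip_width: 0.0221
```

Run:
```python
from h import *
i,_=pitch(); plan(); print(tcp_tray())
```

```text
tilt est 0.0 inliers 1837 of 6902
t 21.15 pos [505.5  16.7  92.4] yaw 5.32 tilt 0.0 F [-1.8  0.4 -2.8] w 21.9
(array([-55.8,   0.6]), np.float64(92.4), 'Ftray', array([-1.7,  0.5]), np.float64(-2.8))
```

Emit:
jog_arm([
  [1.8,[0,0.3,0],0],
  [1.8,[0,0.5,0],0],
  [1.8,[0,0.6,0],0],
  [1.8,[0,0.6,0],0],
])

```text
time_s: 21.55
ee_pos: [0.5057, 0.0166, 0.0869]
eef_rot: [-1.571, -0.001, 0.093]
force: [-1.9, -0.4, 4.4]
grip_width: 0.0221
```

Emit:
jog_arm([
  [1.8,[0,0.05,0],0],
  [1.8,[0,0.1,0],0],
  [1.8,[0,0.1,0],0],
])

```text
time_s: 21.85
ee_pos: [0.5058, 0.0166, 0.0861]
eef_rot: [-1.571, -0.001, 0.093]
force: [-2.8, -0.9, 7.2]
grip_width: 0.022
```

The scoop is resting on the tray floor. Opening the jaws, then going straight up.

Emit:
jog_arm([
  [2.6,[0,-0.1,0],0],
  [4,[0,-0.1,0],0],
  [6,[0,-0.1,0],0],
  [6,[0,-0.1,0],0],
  [6,[0,-0.1,0],0],
  [6,[0,-0.1,0],0],
])

```text
time_s: 22.45
ee_pos: [0.5054, 0.0167, 0.0863]
eef_rot: [-1.571, 0.0, 0.093]
force: [0.7, -0.0, -0.0]
grip_width: 0.0592
```

Emit:
jog_arm([
  [6,[0,-2,0],0],
  [6,[0,-5,0],0],
  [6,[0,-9,0],0],
  [6,[0,-13,0],0],
  [6,[-3,-16,0],0],
  [6,[-7,-18,0],0],
  [6,[-11,-18,0],0],
  [6,[-15,-18,0],0],
  [6,[-15,-18,0],0],
])

```text
time_s: 23.35
ee_pos: [0.3533, 0.0027, 0.2669]
eef_rot: [-1.571, -0.002, 0.093]
force: [0.8, 0.2, 0.4]
grip_width: 0.0596
```

Run:
```python
from h import *
plan(); i,P,_=cloud("wrist"); j,S,_=cloud("scene"); k,T,_=cloud("top")
q=np.concatenate([S.reshape(-1,3),T.reshape(-1,3)])
m=(abs(q[:,0]-.447)<.085)&(abs(q[:,1]-.383)<.085)&(q[:,2]>.015)&(q[:,2]<.2); print('max z in basket',np.percentile(q[m][:,2],[50,95,99])*1000)
w=P.reshape(-1,3); l=(w[:,:2]-O)@Rm.T*1000; f=(abs(l[:,0]+56)<45)&(abs(l[:,1])<60)&(w[:,2]<.012)
print('pan floor n',f.sum(),np.linalg.lstsq(np.c_[l[f]/1000,np.ones(f.sum())],w[f][:,2],rcond=None)[0])
out=np.hstack([cv2.resize(j[60:280,180:420],None,fx=1.65,fy=1.65)[:,:396],cv2.resize(k[110:290,150:370],None,fx=1.8,fy=2.017)])
cv2.imwrite("pics/end.png",out[...,::-1]); print(out.shape)
```

```text
t 23.35 pos [353.3   2.7 266.9] yaw 5.31 tilt 0.1 F [0.8 0.2 0.4] w 59.6
max z in basket [32.16990484 41.73857792 60.32059691]
pan floor n 3712 [0.00023659 0.00087896 0.00500064]
(363, 792, 3)
```

View pics/end.png

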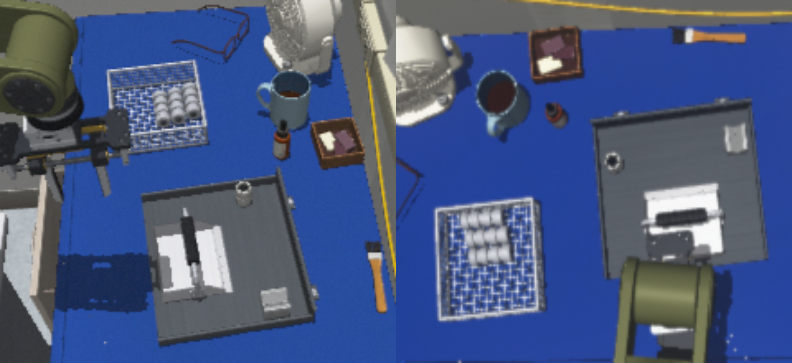

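The three spools lie on the basket floor. The empty scoop sits level on the tray floor, its pan top at 5.0 mm and flat. The V-block, valve body, bottle and mug all stand upright in place, and the gripper is clear. Handing in.

```bash
python3 -c "
from station import ctrl
print(ctrl.hand_in())"
```

```text
the job is handed in; nothing more can be done
None
```

The three spools are in the wash basket and the empty scoop is back on the tray floor. I handed the job in at about 23 s of the 64 s allowed; no verdict was reported.

- **Scooping:** I pushed the scoop along the tray floor to the back wall with 4 to 7 N. All three spools rode over the rib into the pan and were lifted together, level, to about 95 mm.
- **Tipping:** The interface only turns the tool about the vertical, so the gripper could not tip the scoop directly. I rested the pan on the basket's near rim, softened the grip to 12 N and rolled it forward over the rim. By about 21° all three spools had rolled into the basket, and I never needed the 46°.
- **Setting down:** The scoop came out of the basket tilted about 18° in the jaws. It was level again by the time it neared the tray floor, and I released it there.

**Last checks:**
- The spools' tops are at about 32 mm, lying on the basket floor and below the rim.
- The scoop's pan floor is at 5.0 mm, with a measured slope under 0.001 rad.
- The final picture shows the V-block, valve body, bottle and mug upright and in place by eye; I did not re-measure their positions.
- The gripper is clear of everything.
- None of these checks failed. The only disagreement was a few millimetres between cameras on the basket's position, so I used the wrist camera's value.

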